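# Find the live bay of the bench air box and open its cover

## Robot

A 6-joint arm with a two-finger parallel gripper is mounted at the origin on a cart in front of the work surface, level with it; the furniture and walls round the work are solid. World frame = base frame: x ahead of the robot, y to its left, z up, the work surface at z = 0. Lengths are in m, angles in rad, forces in N, time in s.
With the tool pointing down it reaches from about 0.375 to 0.9 m from the base axis. Payload 3.1 kg.
Tool frame: the origin (TCP) lies at the centre of the arm's flange, where the gripper is bolted on; the fingertips stand 173 mm ahead of it and the grasp point (between the pads) lies 155 mm ahead of it; z points along the fingers, x is the direction in which the jaws open and shut, and the axes are right-handed (so a half turn about z gives the same grasp; the last joint's range is limited). The gripper opens to 85 mm and grips with 20 to 120 N. Pads are 22 mm wide; open, the fingers measure 114 mm over their backs; the gripper's body (76 mm by 85 mm) begins 54 mm behind the grasp point. The pads swing forward as they close: fully open they stand 13 mm farther back than shut.
Start: joints at [1.071, 0.527, 1.433, -0, 1.181, -0.178], TCP at [0.197, 0.593, 0.405] pointing down, gripper open.
Joint ranges: [-3.08, 3.08], [-0.75, 2.2], [0.22, 2.44], [-1.43, 4.57], [0, 2.65], [-2.85, 2.85]. Speed limits (rad/s): [2.79, 2.79, 3.14, 3.14, 3.14, 3.14].

## Interface

Orientations are given as a unit quaternion [x, y, z, w].
In Python, from station import manip gives the robot as it stands.
- The arm moves only by the shell command python3 -m jog 'ROWS' [OPENING] [FORCE]. ROWS is JSON, a list that holds one entry, the list of rows, each a list of 4 numbers: the shift along the world's x, y, z in mm, then the turn about the world's z in degrees. A call has exactly 8 rows; each row shifts and turns the commanded pose from where the row before left it; what a row does not reach is not made up. A row lasts 1/8 s, in which the tool goes at most 62.5 mm and 10.7 degrees, less where a joint would pass 70% of its speed; a pose out of reach is approached as far as the arm can. A call is refused whole if a number of a shift passes 62.5 or a number of a turn 10.7, either way. A call with a gripper value outside its range is refused whole. OPENING is the opening in per cent of the stroke, from 0 (shut) to 100 (fully open), set as the call begins (- or left out, the last holds). The fingers move at their own pace and stop on an object; FORCE is the grip in N (left out, the last holds). Time passes only in rows, so rows that do not move let the fingers close, or fill a call up. It gives the time, the measured TCP pose, the force and the opening at its end, in the units of the state.
- manip.sense(): the state, without advancing time (a new reading comes with each control period).
- manip.snapshot(name): name is "scene" or "side" or "wrist"; returns the picture (400x640x3 uint8, red, green, blue); there is no depth.
- manip.camera_info(name): a dict with "fx", "fy", "cx", "cy" (pixels), "R" (3x3) and "t" (3): a world point X has camera coordinates R X + t. Camera axes: x right, y down, z forward; pixel columns grow to the right and rows downward; lengths in m; the calibration is good to about 2 mm. The wrist camera is an equidistant fisheye: a pixel r from the principal point sees the ray r / f radians off the axis. A picture is of the moment at which its call begins: read the wrist's pose just before it. camera_info takes no time and is no camera call; for the wrist camera it gives the pose at the moment of the call.
- manip.sign_off(): hands the job in, once; it reports no verdict.
The state is a dict: "t": time; "q": joint angles; "qd": joint speeds; "tau": joint torques, N m; "tcp_pos": TCP position; "tool_rot": TCP orientation; "force": force on the tool from outside, world axes, zero at the start; "ft_torque": the same for the moment, N m; "finger_gap": opening from 0.0 (shut) to 1.0 (fully open).
Only numpy, scipy, OpenCV 4.12 (cv2) and the standard library are available. Lean on these libraries where they do the work, as an engineer would, in place of code of your own. Each camera call takes 0.05 s, during which the arm holds its last target. There are 200 camera calls.

## Task

Only one of the four identical tip-up covers of the grey bench air box has an air coupling under it; the bays of the other three are packed with blanking inserts. With the fingertips press down lightly on the ribbed rear end of the covers, one after another, until you find the one that rocks, then push that cover right over to its open stop so that a hose can be plugged in. Do not force the firm covers, grasp or lift nothing, leave the loose things around the box where they are, and finish clear of everything.

Things in the scene. Friction and masses are not known exactly. Their poses are not given: they have to be found in the camera images.
- air_box: grey bench air box, screwed down, 119 mm deep (x), 390 mm long (y), top face at 68 mm. Origin on the bench under the middle of the cover row; +x to its rear (away from the robot), +y along the row to the end with a gauge (12 mm above the top) and a black knob (24 mm above it). Covers 1 to 4 lie side by side in the top, middles at y = +117, +39, -39, -117 mm, 6 mm ribs between
- cover_1 (a joint): slick aluminium tip-up cover 1, 92 x 70 x 4 mm, flush with the top when shut, on a level pivot along the box's y at x = +4, z = 64 mm in the box frame: 42 mm of it lie behind the pivot, 50 mm in front. Value in rad: 0 shut, 1.75 against its open stop (leaning 10 degrees back past upright). Stiff hinge: it stays where it is left
- pad_1 (a point): middle of the ribbed black press pad (24 x 50 mm) on cover 1, 24 mm behind the pivot, on top; moves with the cover. Pressed here with 2 to 5 N a free cover tips: this end sinks into its bay (hole 42 x 72 mm, 50 mm deep), the front edge rises. A packed cover gives under 1.5 mm. Only one of the four is free, which one changes, and nothing shows it from outside
- edge_1 (a point): middle of the front edge of cover 1 (nearest the robot), 50 mm in front of the pivot, mid-thickness. As the cover tips this edge rises; push it to the rear from in front, on the underside, best with the tips in the upper half of the cover, following its arc: it swings over the pivot and ends 50 mm above it. Pressing down on a shut cover here moves nothing
- cover_2 (a joint): slick aluminium tip-up cover 2, 92 x 70 x 4 mm, flush with the top when shut, on a level pivot along the box's y at x = +4, z = 64 mm in the box frame: 42 mm of it lie behind the pivot, 50 mm in front. Value in rad: 0 shut, 1.75 against its open stop (leaning 10 degrees back past upright). Stiff hinge: it stays where it is left
- pad_2 (a point): middle of the ribbed black press pad (24 x 50 mm) on cover 2, 24 mm behind the pivot, on top; moves with the cover. Pressed here with 2 to 5 N a free cover tips: this end sinks into its bay (hole 42 x 72 mm, 50 mm deep), the front edge rises. A packed cover gives under 1.5 mm. Only one of the four is free, which one changes, and nothing shows it from outside
- edge_2 (a point): middle of the front edge of cover 2 (nearest the robot), 50 mm in front of the pivot, mid-thickness. As the cover tips this edge rises; push it to the rear from in front, on the underside, best with the tips in the upper half of the cover, following its arc: it swings over the pivot and ends 50 mm above it. Pressing down on a shut cover here moves nothing
- cover_3 (a joint): slick aluminium tip-up cover 3, 92 x 70 x 4 mm, flush with the top when shut, on a level pivot along the box's y at x = +4, z = 64 mm in the box frame: 42 mm of it lie behind the pivot, 50 mm in front. Value in rad: 0 shut, 1.75 against its open stop (leaning 10 degrees back past upright). Stiff hinge: it stays where it is left
- pad_3 (a point): middle of the ribbed black press pad (24 x 50 mm) on cover 3, 24 mm behind the pivot, on top; moves with the cover. Pressed here with 2 to 5 N a free cover tips: this end sinks into its bay (hole 42 x 72 mm, 50 mm deep), the front edge rises. A packed cover gives under 1.5 mm. Only one of the four is free, which one changes, and nothing shows it from outside
- edge_3 (a point): middle of the front edge of cover 3 (nearest the robot), 50 mm in front of the pivot, mid-thickness. As the cover tips this edge rises; push it to the rear from in front, on the underside, best with the tips in the upper half of the cover, following its arc: it swings over the pivot and ends 50 mm above it. Pressing down on a shut cover here moves nothing
- cover_4 (a joint): slick aluminium tip-up cover 4, 92 x 70 x 4 mm, flush with the top when shut, on a level pivot along the box's y at x = +4, z = 64 mm in the box frame: 42 mm of it lie behind the pivot, 50 mm in front. Value in rad: 0 shut, 1.75 against its open stop (leaning 10 degrees back past upright). Stiff hinge: it stays where it is left
- pad_4 (a point): middle of the ribbed black press pad (24 x 50 mm) on cover 4, 24 mm behind the pivot, on top; moves with the cover. Pressed here with 2 to 5 N a free cover tips: this end sinks into its bay (hole 42 x 72 mm, 50 mm deep), the front edge rises. A packed cover gives under 1.5 mm. Only one of the four is free, which one changes, and nothing shows it from outside
- edge_4 (a point): middle of the front edge of cover 4 (nearest the robot), 50 mm in front of the pivot, mid-thickness. As the cover tips this edge rises; push it to the rear from in front, on the underside, best with the tips in the upper half of the cover, following its arc: it swings over the pivot and ends 50 mm above it. Pressing down on a shut cover here moves nothing
- spanner_17: open-end spanner, 191 x 36 x 6 mm, lying in front of the box; loose, leave it alone. Origin at the centre of its underside
- piston_1: pale round piston with a black seal, 40 mm across, 14 mm high, in front of the box; loose, leave it alone. Origin at the centre of its underside
- fitting_2: push-in air fitting, blue collar, black body and brass hexagon, 15 x 15 x 42 mm, standing in front of the box; loose, leave it alone. Origin at the centre of its underside
- end_cap_1: square machined end cap, 56 x 56 x 18 mm, at the right end of the box; loose, leave it alone. Origin at the centre of its underside
- piston_rod_2: chromed piston rod, 16 mm thick, 128 mm long, lying behind the box; loose, leave it alone. Origin at the centre of its underside
- oil_bottle: white oiler bottle with a yellow spout, 51 mm across, 152 mm high, at the right side of the bench, near the right end of the box; loose, leave it alone. Origin at the centre of its underside
- grease_pot: white grease pot with a red lid, 69 mm across, 54 mm high, behind the left half of the box; loose, leave it alone. Origin at the centre of its underside
- hex_key_1: black hex key, 103 x 33 x 5 mm, lying at the right end of the box; loose, leave it alone. Origin at the centre of its underside

How it is judged:
By the outcome, as a careful person would: the job done as asked, in the order asked, and still so for the second after the job is handed in, with the robot touching nothing.
It also fails if it takes over 58 s, if anything falls off the work surface, if the arm or the gripper's body presses on something with over 40 N, if the wrist force passes 120 N, or if a joint passes its speed limit or range.

## Working session

There is one attempt and no reset: what is moved stays moved. The work goes in short steps, Python scripts to look and compute and a shell command to move; the robot and the scene stay as the last step left them, time stands still between calls to the robot, and variables do not carry over. Pictures are saved under pics/ and viewed, about 8 in all and at most 12, crops included, and the job is handed in when it is done.

```bash
mkdir -p pics; python3 - <<'E'
from station import manip
import cv2,numpy as np
a=manip.snapshot("scene");b=manip.snapshot("side")
cv2.imwrite("pics/a.png",a[:,:,::-1]);cv2.imwrite("pics/b.png",b[:,:,::-1])
for n in("scene","side","wrist"):
  c=manip.camera_info(n);R=np.array(c["R"]);print(n,c["fx"],c["cx"],c["cy"],R.round(3).tolist(),(-R.T@np.array(c["t"])).round(3))
s=manip.sense();print(s["t"],s["tcp_pos"],s["tool_rot"],s["force"])
E
```

```text
scene 391.0842135257428 320.0393696884821 196.74614991860145 [[-0.646, -0.763, 0.021], [-0.398, 0.313, -0.862], [0.651, -0.565, -0.506]] [-0.014  0.507  0.536]
side 451.49368313213216 324.54742975017564 196.56139209334216 [[-0.901, -0.433, 0.008], [-0.301, 0.613, -0.73], [0.311, -0.661, -0.683]] [0.208 0.771 0.87 ]
wrist 309.70691628693146 314.4588265354874 190.81770270316338 [[0.315, 0.949, -0.003], [0.907, -0.301, 0.294], [0.278, -0.095, -0.956]] [0.125 0.616 0.373]
0.1 [0.19688501 0.59284579 0.4038133 ] [ 8.10971146e-01  5.85085290e-01 -9.11777374e-04  4.15422056e-04] [0.05161601 0.09087767 0.14840915]
```

View pics/a.png

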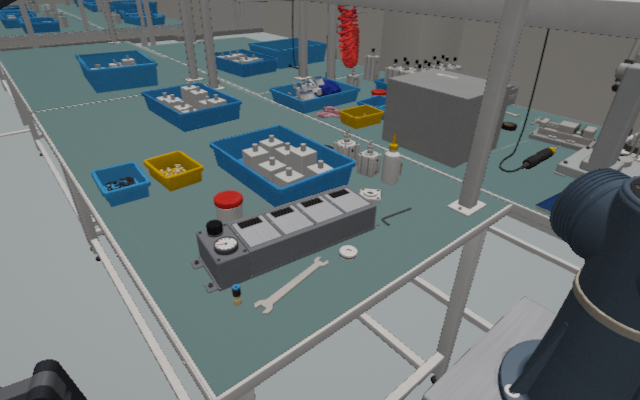

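View pics/b.png

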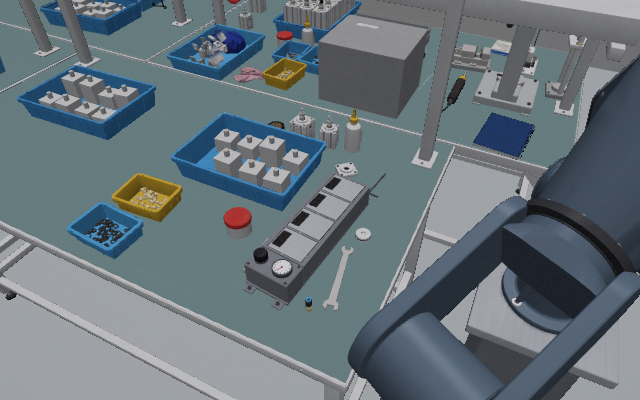

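The scene view shows the box with four black pads at about (248,224), (282,211), (313,200), (340,193). The side view shows them at about (281,239), (299,221), (317,203), (333,185). The knob and gauge are at the near-left end.

```bash
cat > h.py <<'E'
import numpy as np,cv2
from station import manip
def ray(c,u,v,z):
    R=np.array(c["R"]);C=-R.T@np.array(c["t"])
    d=R.T@np.array([(u-c["cx"])/c["fx"],(v-c["cy"])/c["fy"],1]);return C+d*(z-C[2])/d[2]
E
python3 - <<'E'
from h import *
for f,n,(x0,x1,y0,y1) in(("a","scene",(230,355,180,235)),("b","side",(265,345,170,260))):
  im=cv2.imread(f"pics/{f}.png");c=manip.camera_info(n)
  for th in (45,):
    m=(im.max(2)<th).astype(np.uint8);k=np.zeros_like(m);k[y0:y1,x0:x1]=m[y0:y1,x0:x1]
    N,_,st,ce=cv2.connectedComponentsWithStats(k)
    P=[]
    for s,q in zip(st[1:],ce[1:]):
      if s[4]>25: p=ray(c,*q,.068);P.append(p);print(n,th,q.round(1),s[4],p.round(4))
  cv2.imwrite(f"pics/{f}c.png",cv2.resize(im[y0-15:y1+70,x0-45:x1+45],None,fx=3,fy=3,interpolation=2))
E
```

```text
scene 45 [338.3 193.2] 61 [ 0.5743 -0.0616  0.068 ]
scene 45 [311.2 202.3] 70 [0.5821 0.0162 0.068 ]
scene 45 [281.5 211.9] 85 [0.591  0.0938 0.068 ]
scene 45 [249.1 222.5] 101 [0.5993 0.1714 0.068 ]
side 45 [332.6 183.2] 76 [ 0.5771 -0.0623  0.068 ]
side 45 [317. 200.] 87 [0.5858 0.0152 0.068 ]
side 45 [299.9 218.5] 102 [0.5942 0.0934 0.068 ]
side 45 [281.3 238.4] 123 [0.6028 0.1705 0.068 ]
```

The pad spacing comes out at 78 mm, as it should, and the two views agree within 3.5 mm. Box yaw is about -6.2°. Next I close the fingers and move to a point above pad 1.

```bash
python3 -m jog '[[[30,-32,0,1.5],[45,-47,0,1.5],[50,-52,0,1.5],[50,-52,0,1.5],[50,-52,0,1.5],[50,-52,0,1.5],[50,-52,0,1.5],[45,-47,0,1.7]]]' 0 20
```

```text
t: 1.1
tcp_pos: [0.5312, 0.2439, 0.4044]
tool_rot: [0.744, 0.668, -0.0, -0.0]
force: [0.6, 1.4, -0.0]
finger_gap: 0.002
```

```bash
python3 -m jog '[[[17,-18,-20,0],[17,-18,-30,0],[0,0,-30,0],[0,0,-30,0],[0,0,-30,0],[0,0,0,0],[0,0,0,0],[0,0,0,0]]]'; python3 - <<'E'
from h import *
s=manip.sense();c=manip.camera_info("wrist");im=manip.snapshot("wrist");cv2.imwrite("pics/w1.png",im[:,:,::-1])
b=manip.snapshot("side");cv2.imwrite("pics/b1.png",cv2.resize(b[100:320,180:440,::-1],None,fx=3,fy=3)[:600,:800])
print(s["tcp_pos"],s["tool_rot"],s["force"])
E
```

```text
t: 2.1
tcp_pos: [0.5644, 0.2099, 0.266]
tool_rot: [0.744, 0.668, 0.001, 0.001]
force: [-0.5, -0.2, 0.3]
finger_gap: -0.002
[0.56443384 0.20990629 0.2660068 ] [7.44097369e-01 6.68070021e-01 1.07018097e-03 6.37634284e-04] [-0.48253807 -0.22589194  0.26581698]
```

View pics/w1.png

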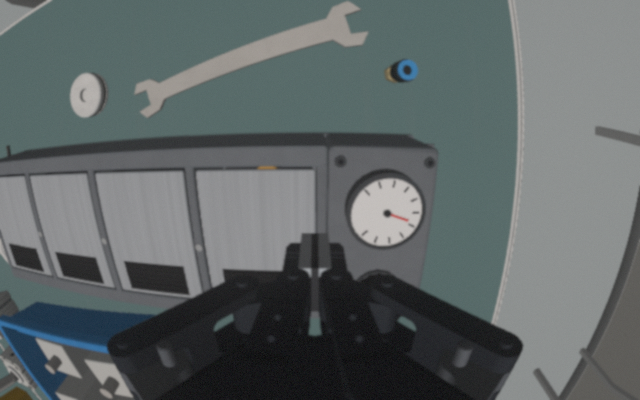

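View pics/b1.png

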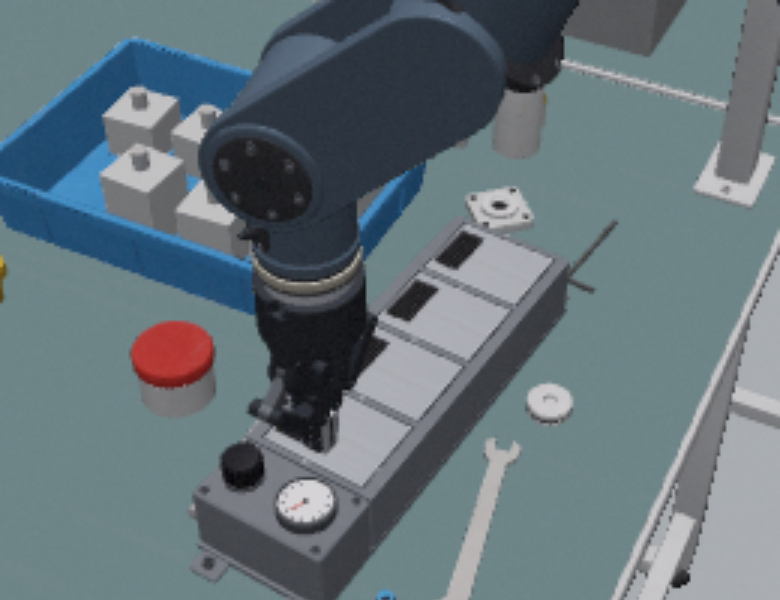

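The wrist view shows pad 2 near (157,278), pad 3 near (80,268) and pad 4 near (25,258). The fingers are shut and sit near the edge of cover 1. I'll fix the pads from this view too.

```bash
python3 - <<'E'
from h import *
c=manip.camera_info("wrist");im=cv2.imread("pics/w1.png")
m=(im.max(2)<50).astype(np.uint8);k=np.zeros_like(m);k[238:300,5:196]=m[238:300,5:196]
N,_,st,ce=cv2.connectedComponentsWithStats(k);R=np.array(c["R"]);C=-R.T@np.array(c["t"])
for s,q in zip(st[1:],ce[1:]):
  if s[4]>100:
    d=np.array([q[0]-c["cx"],q[1]-c["cy"]]);r=np.hypot(*d);t=r/c["fx"]
    v=R.T@np.r_[d/r*np.sin(t),np.cos(t)];print(q.round(1),s,(C+v*(.068-C[2])/v[2]).round(4))
E
```

```text
[ 26. 257.] [ 12 246  30  24 420] [ 0.5763 -0.0613  0.068 ]
[ 79.4 267.1] [ 58 254  44  28 755] [0.5848 0.0166 0.068 ]
[157.1 277.4] [ 126  263   62   30 1302] [0.5929 0.0941 0.068 ]
```

```bash
python3 -m jog '[[[0,0,10,0],[0,0,10,0],[9,-10,0,0],[9,-10,0,0],[9,-10,0,0],[9,-9,0,0],[0,0,0,0],[0,0,0,0]]]'
```

```text
t: 3.2
tcp_pos: [0.5999, 0.1705, 0.2844]
tool_rot: [0.744, 0.668, -0.0, -0.0]
force: [-0.3, -0.0, -0.8]
finger_gap: 0.003
```

All three views agree. Descend to just above pad 1.

```bash
python3 -m jog '[[[1,0,-10,0],[0,0,-10,0],[0,0,-10,0],[0,0,-8,0],[0,0,-1,0],[0,0,0,0],[0,0,0,0],[0,0,0,0]]]'; python3 -m jog '[[[0,0,-1,0],[0,0,-1,0],[0,0,-0.5,0],[0,0,-0.5,0],[0,0,-0.5,0],[0,0,0,0],[0,0,0,0],[0,0,0,0]]]'
```

```text
t: 4.2
tcp_pos: [0.6012, 0.1706, 0.2461]
tool_rot: [0.744, 0.668, 0.0, 0.0]
force: [0.7, -0.4, 0.4]
finger_gap: 0.0
t: 5.2
tcp_pos: [0.6011, 0.1706, 0.2422]
tool_rot: [0.744, 0.668, 0.0, 0.0]
force: [-0.1, 0.7, -0.2]
finger_gap: -0.0
```

```bash
python3 -m jog '[[[0,0,-0.5,0],[0,0,-0.5,0],[0,0,-0.5,0],[0,0,0,0],[0,0,0,0],[0,0,0,0],[0,0,0,0],[0,0,0,0]]]'
```

```text
t: 6.2
tcp_pos: [0.6012, 0.1706, 0.2408]
tool_rot: [0.744, 0.668, 0.0, 0.0]
force: [0.5, -0.7, 2.1]
finger_gap: 0.002
```

```bash
python3 -m jog '[[[0,0,-0.5,0],[0,0,-0.5,0],[0,0,0,0],[0,0,0,0],[0,0,0,0],[0,0,0,0],[0,0,0,0],[0,0,0,0]]]'
```

```text
t: 7.2
tcp_pos: [0.6011, 0.1706, 0.2397]
tool_rot: [0.744, 0.668, 0.0, 0.0]
force: [1.0, -0.4, 0.5]
finger_gap: 0.002
```

```bash
python3 -m jog '[[[0,0,-0.5,0],[0,0,-0.5,0],[0,0,0,0],[0,0,0,0],[0,0,0,0],[0,0,0,0],[0,0,0,0],[0,0,0,0]]]'; python3 -c "
from station import manip
print(manip.sense()['force'])"
```

```text
t: 8.2
tcp_pos: [0.6011, 0.1706, 0.2387]
tool_rot: [0.744, 0.668, 0.0, 0.0]
force: [1.8, -0.2, 1.8]
finger_gap: -0.002
[ 1.79991575 -0.21081397  1.81996134]
```

```bash
python3 -m jog '[[[0,0,-0.5,0],[0,0,-0.5,0],[0,0,-0.5,0],[0,0,-0.5,0],[0,0,0,0],[0,0,0,0],[0,0,0,0],[0,0,0,0]]]'; python3 -c "
from station import manip
print(manip.sense()['force'])"
```

```text
t: 9.2
tcp_pos: [0.601, 0.1706, 0.2367]
tool_rot: [0.744, 0.668, -0.0, -0.0]
force: [2.1, -0.3, 2.1]
finger_gap: -0.001
[ 2.14409182 -0.28928003  2.06785542]
```

The tip has sunk about 4 mm at around 2 N, with a rearward force from the tilting surface, so cover 1 is the free one. I'll keep pressing gently.

```bash
python3 -m jog '[[[0,0,-1,0],[0,0,-1,0],[0,0,-1,0],[0,0,-1,0],[0,0,-1,0],[0,0,-1,0],[0,0,-1,0],[0,0,0,0]]]'; python3 - <<'E'
from h import *
im=manip.snapshot("wrist");b=manip.snapshot("side")
cv2.imwrite("pics/c2.png",np.hstack([im[100:400,100:500,::-1],cv2.resize(b[180:320,220:380,::-1],(400,300))]))
E
```

```text
t: 10.2
tcp_pos: [0.601, 0.1705, 0.2295]
tool_rot: [0.744, 0.668, -0.0, -0.0]
force: [0.5, 0.6, 0.6]
finger_gap: -0.003
```

View pics/c2.png

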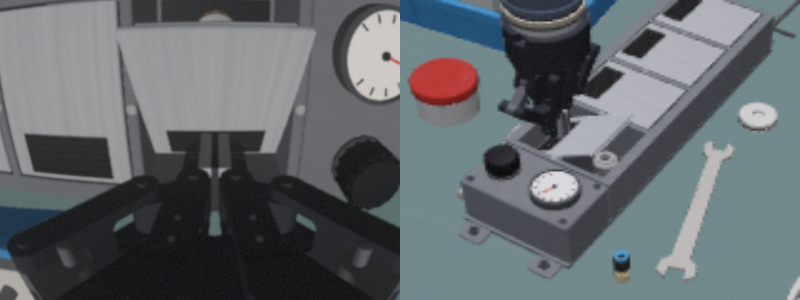

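The picture shows cover 1 tipped about 45°, with the coupling visible under its raised front. Cover 2 next to it is still flat. I'll press another 8 mm, then retreat straight up.

```bash
python3 -m jog '[[[0,0,-1,0],[0,0,-1,0],[0,0,-1,0],[0,0,-1,0],[0,0,-1,0],[0,0,-1,0],[0,0,-1,0],[0,0,-1,0]]]';python3 -m jog '[[[0,0,0,0],[0,0,10,0],[0,0,15,0],[0,0,20,0],[0,0,30,0],[0,0,30,0],[0,0,10,0],[0,0,0,0]]]'
```

```text
t: 11.3
tcp_pos: [0.6011, 0.1706, 0.2217]
tool_rot: [0.744, 0.668, 0.0, 0.0]
force: [0.5, -0.4, 2.1]
finger_gap: 0.002
t: 12.3
tcp_pos: [0.601, 0.1706, 0.3376]
tool_rot: [0.744, 0.668, 0.001, 0.0]
force: [-0.7, -0.1, -0.9]
finger_gap: -0.002
```

```bash
python3 -m jog '[[[-20,2,0,0],[-22,2,0,0],[-22,3,0,0],[-20,2,0,0],[0,0,-20,0],[0,0,-20,0],[0,0,-20,0],[0,0,0,0]]]'; python3 - <<'E'
from h import *
print(manip.sense()["tcp_pos"])
im=manip.snapshot("wrist");b=manip.snapshot("side")
cv2.imwrite("pics/c3.png",np.hstack([im[100:400,100:500,::-1],cv2.resize(b[180:320,220:380,::-1],(400,300))]))
E
```

```text
t: 13.3
tcp_pos: [0.5159, 0.1793, 0.2742]
tool_rot: [0.744, 0.668, -0.003, -0.002]
force: [0.1, 0.4, 1.0]
finger_gap: -0.004
[0.51590163 0.17934206 0.27424723]
```

View pics/c3.png

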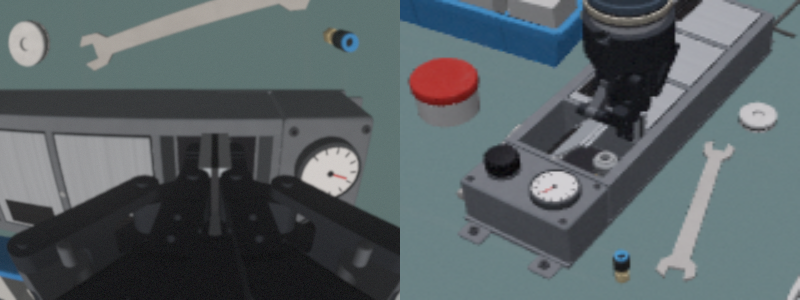

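Fingers stand in front of the steep cover, over the open bay with the coupling showing. Now push to the rear.

```bash
python3 -m jog '[[[0,0,-5,0],[0,0,-4,0],[7,-0.8,0,0],[7,-0.8,0,0],[6,-0.6,0,0],[6,-0.6,0,0],[5,-0.5,0,0],[0,0,0,0]]]';python3 -m jog '[[[3,-0.3,0,0],[3,-0.3,0,0],[3,-0.3,0,0],[3,-0.3,0,0],[2,-0.2,0,0],[0,0,0,0],[0,0,0,0],[0,0,0,0]]]'
```

```text
t: 14.4
tcp_pos: [0.5488, 0.1762, 0.2678]
tool_rot: [0.744, 0.668, 0.001, 0.0]
force: [0.2, 0.3, -0.2]
finger_gap: -0.002
t: 15.4
tcp_pos: [0.5621, 0.1749, 0.2677]
tool_rot: [0.744, 0.668, 0.0, 0.0]
force: [0.6, -0.5, 0.0]
finger_gap: 0.001
```

```bash
python3 -m jog '[[[1,-0.1,0,0],[1,-0.1,0,0],[1,-0.1,0,0],[1,-0.1,0,0],[1,-0.1,0,0],[1,-0.1,0,0],[0,0,0,0],[0,0,0,0]]]';python3 -m jog '[[[0.5,0,0,0],[0.5,-0.1,0,0],[0.5,0,0,0],[0.5,-0.1,0,0],[0,0,0,0],[0,0,0,0],[0,0,0,0],[0,0,0,0]]]'; python3 - <<'E'
from h import *
im=manip.snapshot("wrist");b=manip.snapshot("side")
cv2.imwrite("pics/c4.png",np.hstack([im[100:400,100:500,::-1],cv2.resize(b[180:320,220:380,::-1],(400,300))]))
E
```

```text
t: 16.4
tcp_pos: [0.5681, 0.1742, 0.2677]
tool_rot: [0.744, 0.668, 0.0, 0.0]
force: [-0.8, -0.8, -0.8]
finger_gap: 0.0
t: 17.4
tcp_pos: [0.5701, 0.1741, 0.2677]
tool_rot: [0.744, 0.668, 0.0, 0.0]
force: [-0.4, -0.4, -1.0]
finger_gap: -0.003
```

View pics/c4.png

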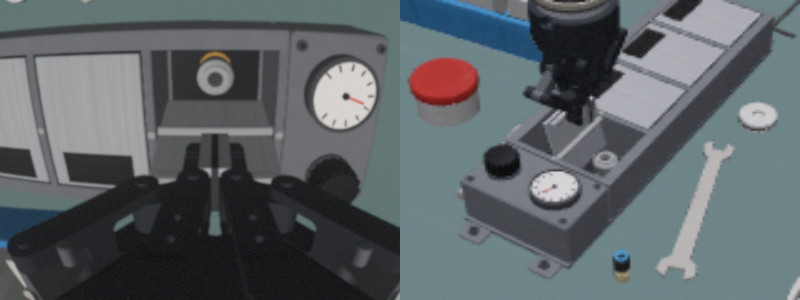

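The picture is ambiguous about whether the tips are in front of the cover, and I measure no force. I'll look closer.

```bash
python3 - <<'E'
from h import *
im=manip.snapshot("wrist");b=manip.snapshot("side");a=manip.snapshot("scene")
f=lambda i,s:cv2.resize(i[...,::-1],s,interpolation=cv2.INTER_CUBIC)
cv2.imwrite("pics/c5.png",np.vstack([f(im[130:270,220:420],(800,300))*1,np.hstack([f(b[190:280,250:350],(400,300)),f(a[180:280,195:310],(400,300))])]))
E
```

```text
(no output)
```

View pics/c5.png

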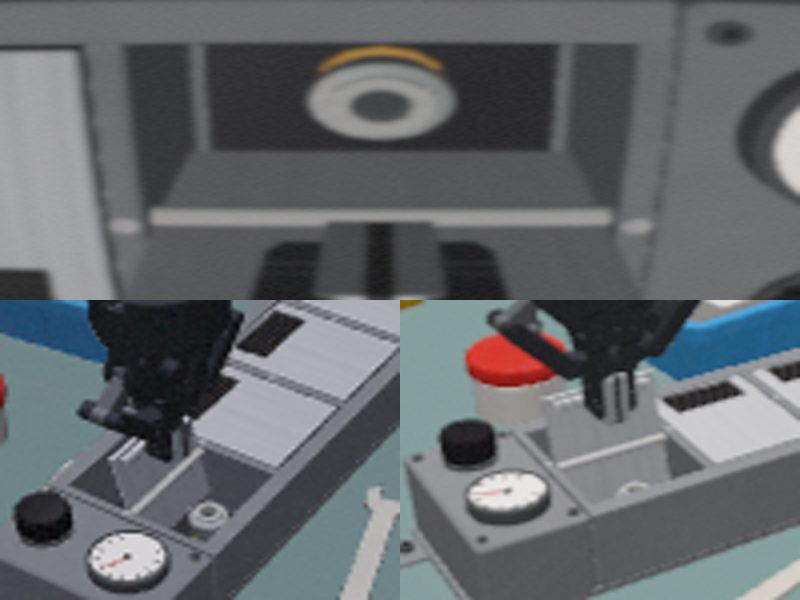

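It's clear now: the bright line is the pivot rod, the cover stands upright behind it, and the fingertips are in front in its upper half. I'll keep pushing until the stop is felt.

```bash
for i in 1; do python3 -m jog '[[[1,-0.1,0,0],[1,-0.1,0,0],[0,0,0,0],[0,0,0,0],[0,0,0,0],[0,0,0,0],[0,0,0,0],[0,0,0,0]]]'; done; python3 -m jog '[[[1,-0.1,0,0],[1,-0.1,0,0],[0,0,0,0],[0,0,0,0],[0,0,0,0],[0,0,0,0],[0,0,0,0],[0,0,0,0]]]'
```

```text
t: 18.65
tcp_pos: [0.571, 0.174, 0.2676]
tool_rot: [0.744, 0.668, -0.001, -0.001]
force: [-4.9, 1.2, 2.9]
finger_gap: -0.003
t: 19.65
tcp_pos: [0.5718, 0.174, 0.2676]
tool_rot: [0.744, 0.668, -0.003, -0.003]
force: [-7.6, 1.3, 5.9]
finger_gap: 0.003
```

```bash
python3 -m jog '[[[1,-0.1,0,0],[1,-0.1,0,0],[1,-0.1,0,0],[0,0,0,0],[0,0,0,0],[0,0,0,0],[0,0,0,0],[0,0,0,0]]]'; python3 - <<'E'
from h import *
b=manip.snapshot("side");a=manip.snapshot("scene")
f=lambda i,s:cv2.resize(i[...,::-1],s,interpolation=cv2.INTER_CUBIC)
cv2.imwrite("pics/c6.png",np.hstack([f(b[190:280,250:350],(400,300)),f(a[180:280,195:310],(400,300))]))
E
```

```text
t: 20.65
tcp_pos: [0.573, 0.174, 0.2675]
tool_rot: [0.744, 0.668, -0.005, -0.005]
force: [-11.9, 2.4, 9.8]
finger_gap: 0.001
```

The force grows linearly while the tool only flexes, so the cover is on its stop. Back off forward, then up and clear.

```bash
python3 -m jog '[[[-3,0.3,0,0],[-8,0.9,0,0],[-14,1.5,0,0],[-18,2,0,0],[-10,1,5,0],[0,0,20,0],[0,0,25,0],[0,0,25,0]]]'; python3 -m jog '[[[-15,2,15,0],[-25,3,20,0],[-25,3,20,0],[-20,3,15,0],[0,0,0,0],[0,0,0,0],[0,0,0,0],[0,0,0,0]]]'; python3 - <<'E'
from h import *
im=manip.snapshot("wrist");b=manip.snapshot("side");a=manip.snapshot("scene")
f=lambda i,s:cv2.resize(i[...,::-1],s,interpolation=cv2.INTER_CUBIC)
cv2.imwrite("pics/a7.png",a[...,::-1]);cv2.imwrite("pics/b7.png",b[...,::-1])
cv2.imwrite("pics/c7.png",np.vstack([np.hstack([f(b[190:280,250:350],(400,300)),f(a[180:280,195:310],(400,300))]),np.hstack([f(im,(400,250)),f(b[130:330,180:440],(400,250))])]))
E
```

```text
t: 21.75
tcp_pos: [0.5242, 0.179, 0.3439]
tool_rot: [0.744, 0.668, 0.001, 0.001]
force: [0.4, 1.1, -0.6]
finger_gap: 0.003
t: 22.75
tcp_pos: [0.4396, 0.1899, 0.412]
tool_rot: [0.744, 0.668, -0.0, -0.0]
force: [0.4, 0.9, -0.7]
finger_gap: 0.001
```

View pics/c7.png

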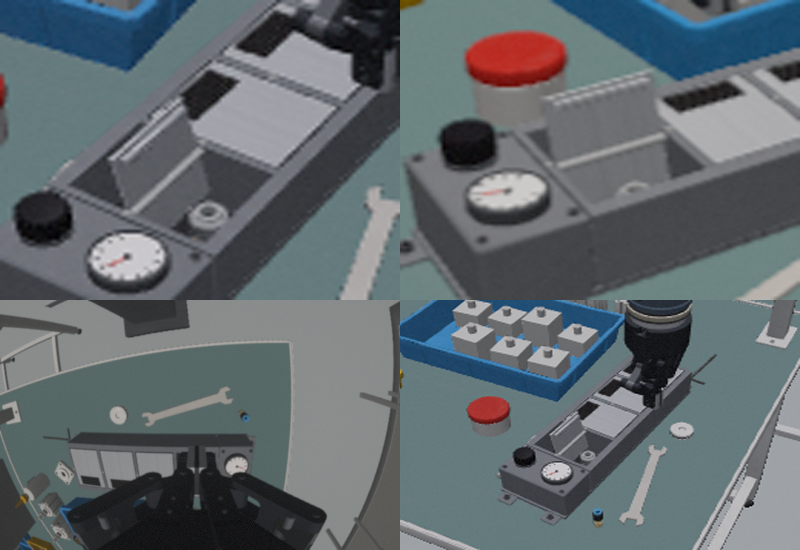

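The cover stands open and leans back, the coupling is exposed, and the other covers are flat. I check the edge by triangulating it from both views.

```bash
python3 - <<'E'
from h import *
P=[];
for n in("scene","side"):
  c=manip.camera_info(n);K=np.array([[c["fx"],0,c["cx"]],[0,c["fy"],c["cy"]],[0,0,1]]);P.append(K@np.c_[c["R"],c["t"]])
piv=np.array([.601,.171])-.024*np.array([.994,-.108])
for k,(u,v) in {"mid":((252.5,208.3),(287.2,229.3)),"L":((237.2,212.3),(277.5,237.4)),"R":((267.4,204),(297,221.5))}.items():
  X=cv2.triangulatePoints(P[0],P[1],np.array(u,float),np.array(v,float)).ravel();X=X[:3]/X[3]
  d=X[:2]-piv;bx=d@[.994,-.108];print(k,X.round(4),"rel x,y,z",bx.round(4),(d@[.108,.994]).round(4),(X[2]-.064).round(4),"angle",np.degrees(np.arctan2(X[2]-.064,-bx)).round(1))
E
```

```text
mid [0.5847 0.1699 0.109 ] rel x,y,z 0.0079 -0.0029 0.045 angle 99.9
L [0.5928 0.2004 0.1077] rel x,y,z 0.0127 0.0283 0.0437 angle 106.2
R [0.5746 0.1406 0.1125] rel x,y,z 0.001 -0.033 0.0485 angle 91.2
```

```bash
python3 -c "
from station import manip
s=manip.sense();print(s['t'],s['force'],abs(s['qd']).max());print(manip.sign_off())"
```

```text
22.9 [ 0.50432711  0.20413057 -1.10678458] 0.004017113690118803
the job is handed in; nothing more can be done
None
```

The free cover is cover 1, next to the gauge, and it now stands at its open stop with the air coupling exposed. The job was handed in at 22.9 s.

- **Finding it:** I pressed pad 1 first. It sank steadily at about 2 N, so it was the free one. I did not press the other three covers.
- **Opening it:** I pressed it to about 60°, went round to the front and pushed the upper half of the underside to the rear. Near the end the force rose steadily to about 12 N along x (about 15 N in all) while the fingertips stopped moving, so I took that as the stop.
- **Last checks:**
  - The middle of the cover's front edge, triangulated from the two fixed views, gave 99.9° against about 100° expected. The two corners gave 106° and 91°, because picking the pixels by hand is only good to about 7°. The angle therefore rests mainly on the middle point and the felt stop.
  - In the last picture the other covers are flat and the arm is well clear, with the force reading near zero. The loose items in view look undisturbed; I judged that by eye and did not measure it.

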